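Load the bored castings onto their check fixtures

TASK

Load the three bored castings onto the three check fixtures for measuring: large casting on the large fixture, medium on medium, small on small, each set down (not dropped) with its bore over the locating post so that it sits flat on the plate. The arm of a casting may point any way. Leave the two unbored castings where they are.

Things in the scene. Friction and masses are not known exactly. Their poses are not given: they have to be found in the camera images.
- casting_large: the largest bored casting, loose, standing with its bore upright: a dark grey iron round eye of 62 mm outside diameter and 48 mm height, with a bright 44 mm bore right through, and one short stub arm (16 mm wide, 26 mm high) ending in a round 22 mm boss (34 mm high) whose far side is 60 mm from the bore axis. Origin on the bore axis at the underside; z up along the bore, x along the arm, so the eye can be gripped across y. About 0.6 kg.
- casting_medium: the middle bored casting, loose, standing with its bore upright: a dark grey iron round eye of 52 mm outside diameter and 40 mm height, with a bright 36 mm bore right through, and one short stub arm (16 mm wide, 22 mm high) ending in a round 22 mm boss (28 mm high) whose far side is 53 mm from the bore axis. Origin on the bore axis at the underside; z up along the bore, x along the arm, so the eye can be gripped across y. About 0.4 kg.
- casting_small: the smallest bored casting, loose, standing with its bore upright: a dark grey iron round eye of 42 mm outside diameter and 32 mm height, with a bright 28 mm bore right through, and one short stub arm (16 mm wide, 18 mm high) ending in a round 22 mm boss (22 mm high) whose far side is 46 mm from the bore axis. Origin on the bore axis at the underside; z up along the bore, x along the arm, so the eye can be gripped across y. About 0.2 kg.
- blank_large: unbored casting of the large pattern, loose: the same dark grey shape, eye 62 mm across and 48 mm high with arm end 60 mm from the axis, but solid, with a plain closed top. Not to be moved. Origin on the eye's axis at the underside; z up, x along the arm.
- blank_medium: unbored casting of the medium pattern, loose: the same dark grey shape, eye 52 mm across and 40 mm high with arm end 53 mm from the axis, but solid, with a plain closed top. Not to be moved. Origin on the eye's axis at the underside; z up, x along the arm.
- fixture_large: the largest check fixture, fixed to the granite: a light grey square plate 84 x 84 mm, 12 mm thick, with an upright steel locating post of 26 mm diameter at its centre, rising 18 mm above the plate (post top 30 mm above the granite). Origin on the post's axis at the underside of the plate, on the granite; z up.
- fixture_medium: the middle check fixture, fixed to the granite: a light grey square plate 72 x 72 mm, 12 mm thick, with an upright steel locating post of 18 mm diameter at its centre, rising 18 mm above the plate (post top 30 mm above the granite). Origin on the post's axis at the underside of the plate, on the granite; z up.
- fixture_small: the smallest check fixture, fixed to the granite: a light grey square plate 60 x 60 mm, 12 mm thick, with an upright steel locating post of 10 mm diameter at its centre, rising 18 mm above the plate (post top 30 mm above the granite). Origin on the post's axis at the underside of the plate, on the granite; z up.
There are look-alikes about, which are no part of the job. What is shaped like the casting_large but brown or pink is not meant. Leave any pink look-alike of the casting_medium alone.

How it is judged:
At the end, for the whole second after the job is handed in: Each bored casting sits upright (within 0.08 rad) and at rest on the plate of the fixture of its own size, its bore over the post: axis within 11 mm of the post's axis, underside on the plate (9 to 16 mm above the granite), released. Both unbored castings are within 20 mm of where they started (horizontal distance between casting_large and fixture_large below 0.011 m and z of casting_large in the frame of fixture_large between 0.009 and 0.016 m and angle between each of casting_large, casting_medium, casting_small's own z axis and vertical below 0.08 rad and linear speed of each of casting_large, casting_medium, casting_small below 0.02 m/s and angular speed of each of casting_large, casting_medium, casting_small below 0.2 rad/s and contact force between the fingers and casting_large below 0.1 N and horizontal distance between casting_medium and fixture_medium below 0.011 m and z of casting_medium in the frame of fixture_medium between 0.009 and 0.016 m and contact force between the fingers and casting_medium below 0.1 N and horizontal distance between casting_small and fixture_small below 0.011 m and z of casting_small in the frame of fixture_small between 0.009 and 0.016 m and contact force between the fingers and casting_small below 0.1 N and distance of each of blank_large, blank_medium from where it was at the start of the episode below 0.02 m); the robot touches nothing.
It fails at once if the large bored casting is dropped (faster than 0.5 m/s while out of the fingers) (linear speed of casting_large above 0.5 m/s and contact force between the fingers and casting_large below 0.05 N).
It fails at once if the medium bored casting is dropped (faster than 0.5 m/s while out of the fingers) (linear speed of casting_medium above 0.5 m/s and contact force between the fingers and casting_medium below 0.05 N).
It fails at once if the small bored casting is dropped (faster than 0.5 m/s while out of the fingers) (linear speed of casting_small above 0.5 m/s and contact force between the fingers and casting_small below 0.05 N).
It fails at once if the large unbored casting is shifted by more than 20 mm or tipped over (distance of blank_large from where it was at the start of the episode above 0.02 m or angle between blank_large's own z axis and vertical above 0.3 rad).
It fails at once if the medium unbored casting is shifted by more than 20 mm or tipped over (distance of blank_medium from where it was at the start of the episode above 0.02 m or angle between blank_medium's own z axis and vertical above 0.3 rad).
It also fails if it takes over 99 s, if anything falls off the work surface, if the arm or the gripper's body presses on something with over 40 N, if the wrist force passes 120 N, or if a joint passes its speed limit or range.

ROBOT

A 6-joint arm with a two-finger parallel gripper is mounted at the origin on the work surface. World frame = base frame: x ahead of the robot, y to its left, z up, the work surface at z = 0. Lengths are in m, angles in rad, forces in N, time in s.
With the tool pointing down it reaches from about 0.35 to 0.85 m from the base axis. Payload 8.1 kg.
Tool frame: the origin (TCP) lies at the centre of the arm's flange, where the gripper is bolted on; the fingertips stand 186 mm ahead of it and the grasp point (between the pads) lies 167 mm ahead of it (robot.grasp_offset is the distance from the TCP to the grasp point, in m); z points along the fingers, y is the line along which they close (so a half turn about z gives the same grasp; the last joint's range is limited). The gripper opens to 93 mm and grips with 3 to 60 N. Pads are 15 mm wide; open, the fingers measure 128 mm over their backs; the gripper's body (75 mm by 188 mm) begins 65 mm behind the grasp point.
Start: joints at [-0.085, 0.13, 1.488, -0, 1.523, -0.085], TCP at [0.6, 0, 0.405] pointing down, gripper open.
Joint ranges: [-2.96, 2.96], [-0.89, 2.26], [0.02, 2.5], [-1.34, 4.48], [0, 2.73], [-2.66, 2.66]. Speed limits (rad/s): [2.39, 2.39, 2.79, 3.14, 3.14, 3.14].

INTERFACE

Orientations are given as a rotation vector (axis times angle).
In Python, from plant import robot gives the robot as it stands.
- The arm moves only by the tool drive_tool, never from a script. Its argument "moves" is one flat list of numbers, 7 for each row, row after row: the finger opening in mm, from 0 to 93, then the shift along the tool's x, y, z in mm, then the turn, a rotation vector about the tool's x, y, z in degrees. A call has 1 to 8 rows; each row shifts and turns the commanded pose from where the row before left it, along the tool's axes as they then stand; what a row does not reach is not made up. A row lasts 1/10 s, in which the tool goes at most 50 mm and 8.59 degrees, less where a joint would pass 70% of its speed; a pose out of reach is approached as far as the arm can. A call is refused whole if a number of a shift passes 50 or a number of a turn 8.59, either way. A call with a gripper value outside its range is refused whole. The fingers move at their own pace and stop on an object; "grip_force" is the grip in N (left out, the last holds). Time passes only in rows, so rows that do not move let the fingers close. It gives the time, the measured TCP pose, the force, the opening and the grip force at its end, in the units of the state.
- robot.read_state(): the state, without advancing time (a new reading comes with each control period).
- robot.read_camera(name): name is "scene" or "side" or "wrist"; returns a dict with "color" (480x640x3 uint8, red, green, blue), "depth" (480x640 float32, m along the optical axis (not along the pixel's ray), 0 where there is no reading), "mtx" (3x3 intrinsics, pixels), "R" (3x3) and "t" (3): a world point X has camera coordinates R X + t. Camera axes: x right, y down, z forward; pixel columns grow to the right and rows downward; lengths in m; the calibration is good to about 2 mm. The wrist camera is an equidistant fisheye: a pixel r from the principal point sees the ray r / f radians off the axis. A picture is of the moment at which its call begins.
- robot.close_job(): hands the job in; it is judged then, once.
The state is a dict: "t": time; "q": joint angles; "dq": joint speeds; "joint_torque": joint torques, N m; "tool_pos": TCP position; "orientation": TCP orientation; "force": force on the tool from outside, world axes, zero at the start; "wrist_torque": the same for the moment, N m; "opening": finger opening in m; "gripper_force": force on a finger pad.
Only numpy, scipy, OpenCV 4.12 (cv2) and the standard library are available. Lean on these libraries where they do the work, as an engineer would, in place of code of your own. Each camera call takes 0.05 s, during which the arm holds its last target. There are 200 camera calls.

## Working session

There is one attempt and no reset: what is moved stays moved. The work goes in short steps, Python scripts to look and compute and a tool call to move; the robot and the scene stay as the last step left them, time stands still between calls to the robot, and variables do not carry over. Pictures are saved under pics/ and viewed, at most 14 in all, crops included, and the job is handed in when it is done.

Besides the shell and the picture viewer there is one more tool, called after "Call:" as name(argument=value, ...), one argument or row to a line, values as JSON. drive_tool: Moves the arm, as the interface text tells. Its arguments: {"type":"object","properties":{"moves":{"type":"array","items":{"type":"number"}},"grip_force":{"type":"number"}},"required":["moves"]}

```bash
mkdir -p pics; ls; cat > h.py <<'E'
import numpy as np, cv2
from plant import robot
def snap(n,f):
    c=robot.read_camera(n); np.savez('/tmp/'+f+'.npz',**c); cv2.imwrite('pics/'+f+'.png',c['color'][:,:,::-1]); return c
def ld(f): return dict(np.load('/tmp/'+f+'.npz'))
def px(c,u,v,z=None):
    K=c['mtx']; r=np.array([(u-K[0,2])/K[0,0],(v-K[1,2])/K[1,1],1.])
    o=-c['R'].T@c['t']; d=c['R'].T@r
    if z is None: return o+d*c['depth'][int(v),int(u)]
    return o+d*(z-o[2])/d[2]
E
python3 - <<'E'
from h import *
for n in ['scene','side','wrist']:
    c=snap(n,n+'0'); print(n,(-c['R'].T@c['t']).round(3),c['mtx'].round(1).tolist())
print(robot.read_state())
E
```

```text
pics
scene [ 1.001 -0.537  0.846] [[497.7, 0.0, 330.4], [0.0, 497.7, 243.7], [0.0, 0.0, 1.0]]
side [0.341 0.945 1.047] [[523.5, 0.0, 325.2], [0.0, 523.5, 243.2], [0.0, 0.0, 1.0]]
wrist [0.599 0.069 0.385] [[371.6, 0.0, 323.4], [0.0, 371.6, 244.1], [0.0, 0.0, 1.0]]
{'t': 0.15, 'q': array([-8.53949856e-02,  1.30991340e-01,  1.48902977e+00, -3.00065243e-06,
        1.52297901e+00, -8.53930781e-02]), 'dq': array([-0.00062971, -0.00215043, -0.00269511,  0.00152777, -0.00168295,
       -0.00101457]), 'joint_torque': array([ 8.59073725e-05, -5.60473788e+01, -4.92333663e+01,  7.68201635e-02,
        3.05504061e-02, -1.41810942e-04]), 'tool_pos': array([5.99829175e-01, 3.93985067e-05, 4.03925694e-01]), 'orientation': array([-2.22068337e+00, -2.22067946e+00,  1.42737717e-03]), 'force': array([ 0.50032926, -0.57877169, -0.42509573]), 'wrist_torque': array([-0.02928387, -0.00704667, -0.03754039]), 'gripper_force': 0.0, 'opening': 0.09321382065150113}
```

View pics/scene0.png

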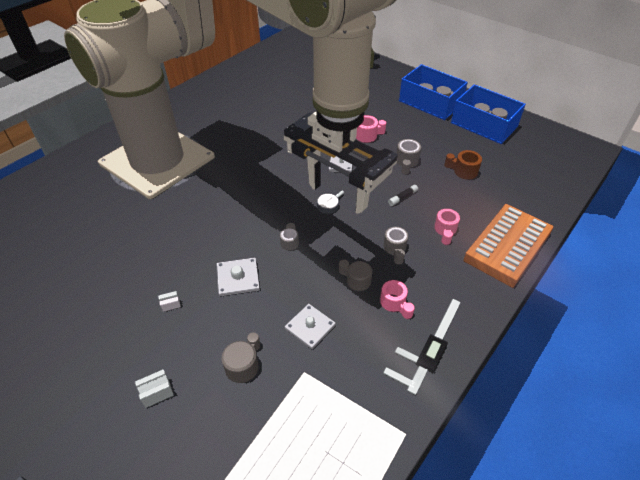

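View pics/side0.png

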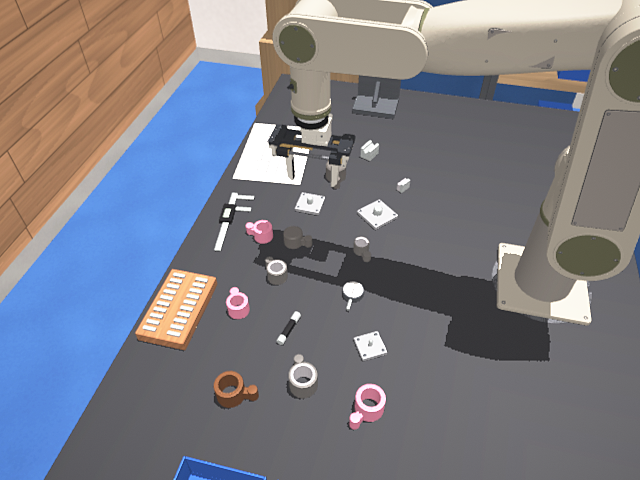

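View pics/wrist0.png

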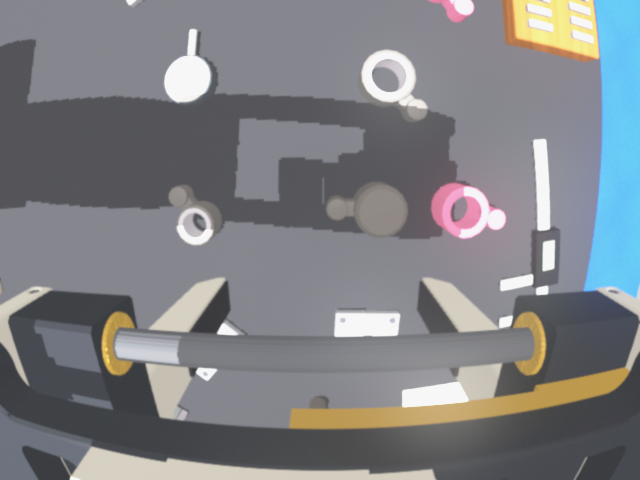

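The views show bored castings in the side image: small at (361,247), medium at (276,270) and large at (302,378). The fixtures are at (310,202), (377,212) and (370,343). The blanks are at (293,237) and under the gripper at about (335,170). I'll merge the depth from the two fixed cameras into a top-down map.

```bash
cat > top.py <<'E'
from h import *
def cloud(f):
    c=ld(f); K=c['mtx']; v,u=np.mgrid[:480,:640]; d=c['depth']
    P=np.stack([(u-K[0,2])/K[0,0]*d,(v-K[1,2])/K[1,1]*d,d],-1)
    X=(P-c['t'])@c['R']; m=d>0
    return X[m],c['color'][m]
S=1.3e-3; x0,x1,y0,y1=0.2,0.92,-0.5,0.5
def tomap(fs):
    H=np.full((int((x1-x0)/S),int((y1-y0)/S)),-1.); C=np.zeros(H.shape+(3,),np.uint8)
    for f in fs:
        X,c=cloud(f); m=(X[:,2]<0.08)&(X[:,2]>-.02)&(X[:,0]>x0)&(X[:,0]<x1)&(X[:,1]>y0)&(X[:,1]<y1)
        X,c=X[m],c[m]; o=np.argsort(X[:,2]); X,c=X[o],c[o]
        i=((x1-X[:,0])/S).astype(int).clip(0,H.shape[0]-1); j=((y1-X[:,1])/S).astype(int).clip(0,H.shape[1]-1)
        k=X[:,2]>H[i,j]; H[i[k],j[k]]=X[k,2]; C[i[k],j[k]]=c[k]
    return H,C
if __name__=='__main__':
    H,C=tomap(['scene0','side0'])
    hm=cv2.applyColorMap((np.clip(H,0,.06)/.06*255).astype(np.uint8),cv2.COLORMAP_JET); hm[H<.005]=C[H<.005][:,::-1]
    img=hm; print(img.shape)
    for k in range(-4,5):
        j=int((y1-k*.1)/S); cv2.putText(img,'%.1f'%(k*.1),(j,10),0,.35,(255,255,255)); cv2.line(img,(j,0),(j,550),(90,90,90),1)
    for k in range(3,10):
        i=int((x1-k*.1)/S); cv2.putText(img,'%.1f'%(k*.1),(0,i),0,.35,(255,255,255)); cv2.line(img,(0,i),(770,i),(90,90,90),1)
    cv2.imwrite('pics/top0.png',img)
    n,L,st,ce=cv2.connectedComponentsWithStats(((H>.006)).astype(np.uint8)*1 if False else cv2.morphologyEx((H>.006).astype(np.uint8),cv2.MORPH_CLOSE,np.ones((3,3))))
    for k in range(1,n):
        if st[k,4]<250: continue
        m=L==k; i,j=np.nonzero(m); print(k,'x %.3f y %.3f'%(x1-ce[k][1]*S,y1-ce[k][0]*S),'size',(st[k,2:4]*S*1000).round(),'h %.3f'%np.percentile(H[m],95),np.median(C[m],0))
E
python3 top.py
```

```text
(553, 769, 3)
1 x 0.859 y 0.302 size [209. 125.] h 0.036 [0. 0. 0.]
4 x 0.860 y -0.045 size [230.  75.] h 0.015 [30. 29. 31.]
25 x 0.749 y 0.013 size [57. 83.] h 0.041 [160.  79. 104.]
31 x 0.725 y 0.258 size [79. 64.] h 0.041 [157.  85. 106.]
38 x 0.666 y 0.136 size [74. 73.] h 0.041 [69.  65.  64.5]
39 x 0.650 y 0.472 size [58. 95.] h 0.049 [73. 45. 34.]
40 x 0.649 y -0.141 size [81. 78.] h 0.014 [0. 0. 0.]
41 x 0.647 y 0.014 size [58. 82.] h 0.041 [0. 0. 0.]
48 x 0.605 y -0.286 size [66. 66.] h 0.049 [0. 0. 0.]
50 x 0.586 y 0.291 size [95. 38.] h 0.018 [0. 0. 0.]
51 x 0.592 y -0.238 size [26. 26.] h 0.035 [48. 49. 42.]
55 x 0.538 y 0.376 size [23. 29.] h 0.035 [68.  63.5 65. ]
56 x 0.516 y 0.421 size [68. 68.] h 0.050 [76.5 72.  73. ]
57 x 0.522 y -0.414 size [66. 57.] h 0.037 [143.  145.5 145.5]
66 x 0.451 y -0.143 size [121. 118.] h 0.015 [0. 0. 0.]
68 x 0.465 y 0.008 size [68. 57.] h 0.033 [67.5 64.  64. ]
69 x 0.461 y 0.154 size [87. 60.] h 0.020 [0. 0. 0.]
77 x 0.391 y 0.293 size [87. 82.] h 0.014 [0. 0. 0.]
83 x 0.395 y -0.277 size [46. 39.] h 0.031 [129. 122. 128.]
87 x 0.373 y 0.447 size [91. 70.] h 0.049 [159.  80. 105.]
```

View pics/top0.png

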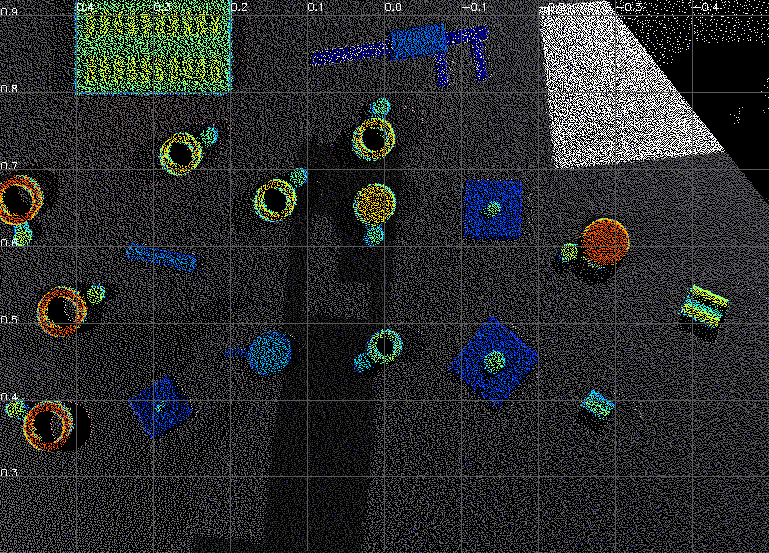

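The top-down map separates everything. Large casting is near (0.52,0.43), medium (0.66,0.15) and small (0.47,0.01). Fixtures are L (0.45,-0.13), M (0.65,-0.13) and S (0.39,0.30). Next I'll refine these with circle fits.

```bash
cat > fit.py <<'E'
from top import *
from scipy.optimize import least_squares
def ring(fs,x,y,h,R,r,n=''):
    out=[]
    for f in fs:
        X,_=cloud(f); m=(np.hypot(X[:,0]-x,X[:,1]-y)<R+.012)&(abs(X[:,2]-h)<.003); P=X[m][:,:2]
        if len(P)<15: continue
        # soft membership in annulus r..R
        fun=lambda p:(lambda d:np.maximum(0,d-R)+np.maximum(0,r-d))(np.hypot(*(P-p).T))
        s=least_squares(fun,P.mean(0),loss='soft_l1',f_scale=.002); out.append((f,s.x.round(4).tolist(),len(P)))
    print(n,out)
if __name__=='__main__':
    F=['scene0','side0']
    ring(F,.516,.429,.048,.031,.022,'L'); ring(F,.661,.152,.040,.026,.018,'M'); ring(F,.47,.01,.032,.021,.014,'S')
    ring(F,.452,-.131,.030,.013,0,'FL'); ring(F,.649,-.130,.030,.009,0,'FM'); ring(F,.392,.291,.030,.005,0,'FS')
    ring(F,.605,-.278,.048,.031,0,'BL');ring(F,.655,.022,.040,.026,0,'BM')
    for n,x,y,a in [('L',.516,.429,.07),('M',.661,.152,.06),('S',.47,.01,.055)]:
        for f in F:
            X,_=cloud(f); h={'L':.034,'M':.028,'S':.022}[n]; e={'L':.031,'M':.026,'S':.021}[n]
            d=np.hypot(X[:,0]-x,X[:,1]-y); P=X[(d<a)&(d>e+.005)&(abs(X[:,2]-h)<.002)]; print(n,'boss',P[:,:2].mean(0).round(4),len(P))
    for n,x,y in [('FL',.452,-.131),('FM',.649,-.130),('FS',.392,.291)]:
        P=np.vstack([cloud(f)[0] for f in F]); P=P[(np.hypot(P[:,0]-x,P[:,1]-y)<.065)&(abs(P[:,2]-.012)<.003)]; print(n,cv2.minAreaRect(P[:,:2].astype(np.float32)))
E
python3 fit.py
```

```text
L [('scene0', [0.5166, 0.4189], 158), ('side0', [0.513, 0.4208], 300)]
M [('scene0', [0.6604, 0.1413], 192), ('side0', [0.6574, 0.1445], 127)]
S [('scene0', [0.4705, -0.0018], 136), ('side0', [0.4673, 0.0011], 75)]
FL [('scene0', [0.4519, -0.1439], 76), ('side0', [0.4473, -0.1407], 25)]
FM [('scene0', [0.6486, -0.1421], 41), ('side0', [0.6452, -0.1348], 17)]
FS []
BL [('scene0', [0.6053, -0.2884], 737), ('side0', [0.6061, -0.2695], 32)]
BM [('scene0', [0.6556, 0.0106], 334), ('side0', [0.6513, 0.0162], 144)]
L boss [0.5306 0.3836] 42
L boss [0.5349 0.3779] 37
M boss [0.6828 0.1142] 73
M boss [0.6871 0.1124] 20
S boss [0.4571 0.0131] 37
S boss [0.4467 0.0286] 18
FL ((0.44826164841651917, -0.14202070236206055), (0.08765625953674316, 0.09405964612960815), 51.650943756103516)
FM ((0.6470582485198975, -0.13774867355823517), (0.08193652331829071, 0.07567214965820312), 89.2219009399414)
FS ((0.3907783329486847, 0.29150524735450745), (0.06217415630817413, 0.06607147306203842), 32.64921188354492)
```

Call:
drive_tool(
  moves=[93,0,-44,20,0,0,0,93,0,-44,20,0,0,0,93,0,-43,20,0,0,0,93,0,0,25,0,0,-7.5,93,0,0,25,0,0,-7.5,93,0,0,25,0,0,-7.5,93,0,0,20,0,0,-7.5,93,0,0,0,0,0,0],
  grip_force=25,
)

```text
t: 0.95
tool_pos: [0.4672, 0.0002, 0.2465]
orientation: [-1.565, -2.718, 0.004]
force: [-1.0, -0.2, -0.6]
opening: 0.0929
gripper_force: 0.0
```

```bash
python3 - <<'E'
from h import *
c=snap('wrist','w1'); print(robot.read_state()['tool_pos'])
snap('side','side1');snap('scene','scene1')
from fit import ring
F=['scene1','side1']
ring(F,.515,.420,.048,.031,.022,'L'); ring(F,.659,.143,.040,.026,.018,'M');ring(F,.450,-.142,.030,.013,0,'FL'); ring(F,.647,-.139,.030,.009,0,'FM'); ring(F,.392,.291,.030,.005,0,'FS')
E
```

```text
[4.68096259e-01 1.28992711e-04 2.48408176e-01]
L [('scene1', [0.5163, 0.4188], 161), ('side1', [0.5131, 0.4212], 301)]
M [('scene1', [0.6607, 0.1409], 193), ('side1', [0.6581, 0.1442], 129)]
FL [('scene1', [0.4511, -0.1424], 78), ('side1', [0.4477, -0.1422], 19)]
FM [('scene1', [0.6495, -0.1421], 44)]
FS []
```

View pics/w1.png

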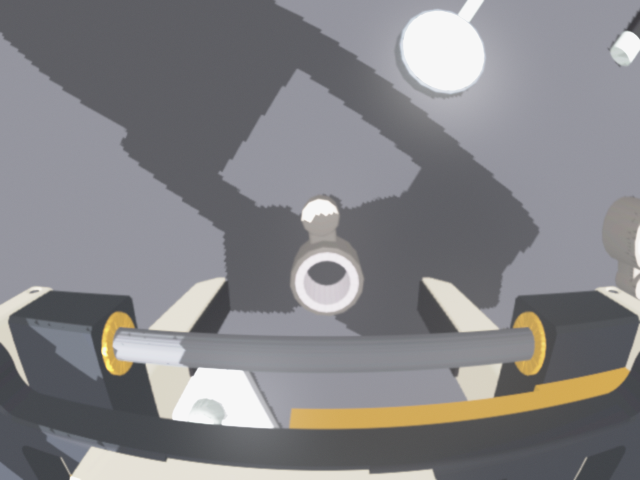

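The wrist view shows the small casting at (327,280), centred between the fingers, with its arm perpendicular to the closing line. I'll descend and grip.

Call:
drive_tool(
  moves=[93,0,0,25,0,0,0,93,0,0,20,0,0,0,93,0,0,14,0,0,0,93,0,0,0,0,0,0,40,0,0,0,0,0,0,36,0,0,0,0,0,0,36,0,0,0,0,0,0,36,0,0,0,0,0,0],
  grip_force=25,
)

```text
t: 1.9
tool_pos: [0.4694, -0.0, 0.1915]
orientation: [1.57, 2.719, 0.001]
force: [0.1, -0.9, 0.6]
opening: 0.066
gripper_force: 0.0
```

Call:
drive_tool(
  moves=[36,0,0,0,0,0,0,36,0,0,0,0,0,0,36,0,0,0,0,0,0],
)

```text
t: 2.2
tool_pos: [0.469, -0.0, 0.1908]
orientation: [-1.571, -2.721, 0.0]
force: [0.5, 0.2, 1.9]
opening: 0.0418
gripper_force: 25.1
```

Call:
drive_tool(
  moves=[36,0,0,-10,0,0,0,36,0,0,-25,0,0,7.5,36,0,0,-25,0,0,7.5,36,0,0,-25,0,0,7.5,36,0,0,-15,0,0,7.5,36,0,0,0,0,0,0],
)

```text
t: 2.8
tool_pos: [0.47, -0.0001, 0.2938]
orientation: [2.221, 2.217, 0.005]
force: [1.0, -0.5, -2.9]
opening: 0.0414
gripper_force: 25.0
```

Call:
drive_tool(
  moves=[36,37,-9,0,0,0,0,36,37,-10,0,0,0,0,36,37,-10,0,0,0,0,36,37,-10,0,0,0,0,36,36,-10,0,0,0,0,36,36,-10,0,0,0,0,36,36,-9,0,0,0,0,36,36,-9,0,0,0,0],
)

```text
t: 3.6
tool_pos: [0.3908, 0.2932, 0.2895]
orientation: [-2.216, -2.226, 0.003]
force: [-0.0, -0.3, -2.6]
opening: 0.042
gripper_force: 25.0
```

Call:
drive_tool(
  moves=[36,0,0,10,0,0,0,36,0,0,10,0,0,0,36,0,0,0,0,0,0],
)

```text
t: 3.9
tool_pos: [0.391, 0.2908, 0.2678]
orientation: [-2.219, -2.223, 0.008]
force: [-0.5, 0.0, -2.9]
opening: 0.0421
gripper_force: 25.0
```

```bash
python3 - <<'E'
from h import *
print(robot.read_state()['tool_pos'])
a=snap('wrist','w2')['color'];b=snap('side','side2')['color'];c=snap('scene','scene2')['color']
m=np.hstack([cv2.resize(b[270:420,290:450],(640,600))[:, :400],cv2.resize(c[60:210,290:450],(640,600))[:,:400]])
cv2.imwrite('pics/m2.png',m[:,:,::-1])
X=px(ld('side0'),370,340,.03); print(X)
E
```

```text
[0.39104501 0.29077326 0.26779602]
[0.39107127 0.29175645 0.03      ]
```

View pics/w2.png

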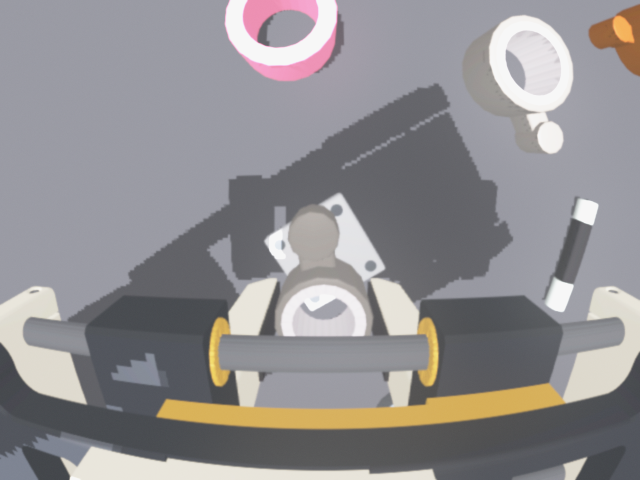

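View pics/m2.png

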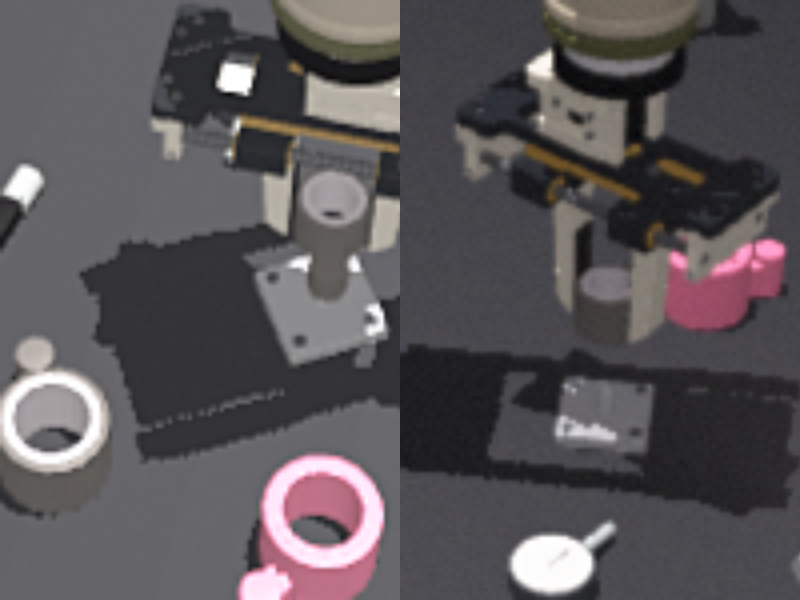

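The casting is held level above the small fixture, and its position matches the fixture estimate. I'll lower it gently.

Call:
drive_tool(
  moves=[36,0,0,20,0,0,0,36,0,0,15,0,0,0,36,0,0,12,0,0,0,36,0,0,8,0,0,0,36,0,0,4,0,0,0,36,0,0,2,0,0,0,36,0,0,2,0,0,0,36,0,0,0,0,0,0],
)

```text
t: 4.85
tool_pos: [0.3922, 0.2921, 0.208]
orientation: [2.221, 2.221, 0.001]
force: [-0.1, 0.3, -1.7]
opening: 0.0421
gripper_force: 25.0
```

Call:
drive_tool(
  moves=[36,0,0,2,0,0,0,36,0,0,1.5,0,0,0,36,0,0,1,0,0,0,36,0,0,0,0,0,0],
)

```text
t: 5.25
tool_pos: [0.3919, 0.292, 0.2031]
orientation: [-2.221, -2.221, 0.0]
force: [0.2, -0.2, -2.4]
opening: 0.0423
gripper_force: 25.0
```

Call:
drive_tool(
  moves=[36,0,0,0.7,0,0,0,36,0,0,0.7,0,0,0,36,0,0,0,0,0,0],
)

```text
t: 5.55
tool_pos: [0.3921, 0.2921, 0.2027]
orientation: [2.221, 2.222, -0.0]
force: [-4.2, -3.6, 9.0]
opening: 0.0417
gripper_force: 25.0
```

Call:
drive_tool(
  moves=[60,0,0,0,0,0,0,93,0,0,0,0,0,0,93,0,0,0,0,0,0,93,0,0,0,0,0,0,93,0,0,-20,0,0,0,93,0,0,-40,0,0,0,93,0,0,-45,0,0,0,93,0,0,0,0,0,0],
)

```text
t: 6.35
tool_pos: [0.3941, 0.2933, 0.3139]
orientation: [2.22, 2.219, 0.017]
force: [0.3, -0.5, 0.7]
opening: 0.0927
gripper_force: 0.0
```

```bash
python3 - <<'E'
from h import *
print(robot.read_state()['tool_pos'])
snap('side','side3');snap('scene','scene3')
from fit import ring
F=['scene3','side3']
ring(F,.392,.292,.044,.021,.014,'S'); ring(F,.515,.420,.048,.031,.022,'L')
E
```

```text
[0.3941257  0.29332149 0.31387214]
S [('scene3', [0.3942, 0.2895], 99), ('side3', [0.3906, 0.2929], 138)]
L [('scene3', [0.5161, 0.4192], 169), ('side3', [0.5131, 0.421], 306)]
```

Call:
drive_tool(
  moves=[93,32,31,0,0,0,0,93,32,31,0,0,0,0,93,32,31,0,0,0,0,93,32,30,0,0,0,0,93,0,0,40,0,0,0,93,0,0,35,0,0,0,93,0,0,20,0,0,0,93,0,0,0,0,0,0],
)

```text
t: 7.25
tool_pos: [0.5125, 0.4183, 0.2046]
orientation: [-2.22, -2.22, 0.018]
force: [0.0, -0.7, -0.2]
opening: 0.0932
gripper_force: 0.0
```

```bash
python3 - <<'E'
from h import *
print(robot.read_state()['tool_pos'])
snap('wrist','w4')
E
```

```text
[0.51247054 0.41829712 0.20458782]
```

View pics/w4.png

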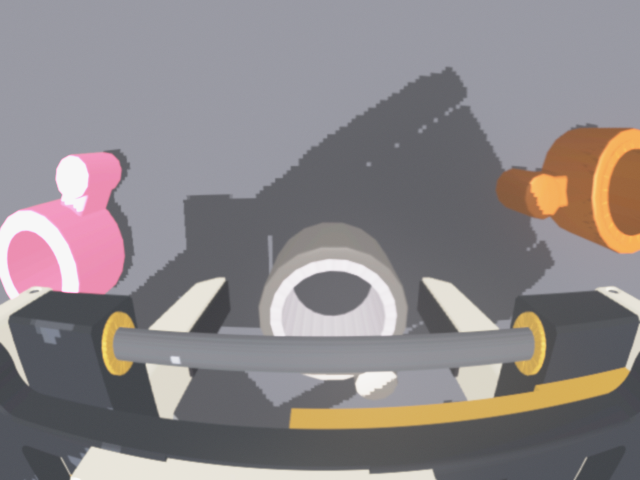

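The large casting's eye is at (333,318), centred between the fingers, and the arm at (378,385) is clear of the pads. I'll settle, descend and grip.

Call:
drive_tool(
  moves=[93,0,0,8,0,0,0,93,0,0,7,0,0,0,93,0,0,0,0,0,0,93,0,0,0,0,0,0],
)

```text
t: 7.7
tool_pos: [0.5151, 0.4201, 0.1974]
orientation: [2.221, 2.221, 0.001]
force: [-0.1, -0.6, 0.0]
opening: 0.093
gripper_force: 0.0
```

Call:
drive_tool(
  moves=[56,0,0,0,0,0,0,56,0,0,0,0,0,0,56,0,0,0,0,0,0,56,0,0,0,0,0,0,56,0,0,0,0,0,0,56,0,0,0,0,0,0],
  grip_force=40,
)

```text
t: 8.3
tool_pos: [0.515, 0.4201, 0.197]
orientation: [-2.221, -2.222, -0.0]
force: [-0.6, -0.7, 2.0]
opening: 0.0617
gripper_force: 40.0
```

Call:
drive_tool(
  moves=[56,0,0,-5,0,0,0,56,0,0,-15,0,0,0,56,0,0,-30,0,0,0,56,0,0,-30,0,0,0,56,0,0,-25,0,0,0,56,0,0,-15,0,0,0,56,0,0,0,0,0,0],
)

```text
t: 9.0
tool_pos: [0.5157, 0.4205, 0.3204]
orientation: [2.221, 2.221, 0.008]
force: [0.3, 0.8, -5.3]
opening: 0.0617
gripper_force: 40.0
```

Call:
drive_tool(
  moves=[56,-20,-4,0,0,0,0,56,-38,-4,0,0,0,0,56,-40,-5,0,0,0,0,56,-40,-5,0,0,0,0,56,-40,-4,0,0,0,0,56,-40,-4,0,0,0,0,56,-40,-4,0,0,0,0,56,-40,-4,0,0,0,0],
)

```text
t: 9.8
tool_pos: [0.4798, 0.1204, 0.315]
orientation: [-2.22, -2.221, 0.004]
force: [0.8, -0.3, -6.4]
opening: 0.0617
gripper_force: 40.0
```

Call:
drive_tool(
  moves=[56,-40,-4,0,0,0,0,56,-40,-4,0,0,0,0,56,-40,-5,0,0,0,0,56,-40,-5,0,0,0,0,56,-40,-5,0,0,0,0,56,-38,-4,0,0,0,0,56,-26,-4,0,0,0,0,56,0,0,0,0,0,0],
)

```text
t: 10.6
tool_pos: [0.4488, -0.1446, 0.3153]
orientation: [-2.224, -2.216, 0.003]
force: [-0.0, 0.9, -6.4]
opening: 0.0621
gripper_force: 40.0
```

Call:
drive_tool(
  moves=[56,0,0,20,0,0,0,56,0,0,15,0,0,0,56,0,0,0,0,0,0,56,0,0,0,0,0,0],
)

```text
t: 11.0
tool_pos: [0.4496, -0.1413, 0.281]
orientation: [-2.219, -2.22, 0.001]
force: [-0.1, 0.6, -5.1]
opening: 0.0618
gripper_force: 40.0
```

```bash
python3 - <<'E'
from h import *
t=robot.read_state()['tool_pos'];print(t)
snap('side','side5');snap('scene','scene5');snap('wrist','w5')
from fit import ring
F=['scene5','side5']
ring(F,t[0],t[1],t[2]-.197+.048,.031,.022,'L'); ring(F,.450,-.142,.030,.013,0,'FL')
E
```

```text
[ 0.44959573 -0.14129835  0.28097255]
L [('scene5', [0.451, -0.1414], 207), ('side5', [0.4479, -0.1387], 160)]
FL [('scene5', [0.4513, -0.1441], 81), ('side5', [0.4465, -0.1407], 28)]
```

View pics/w5.png

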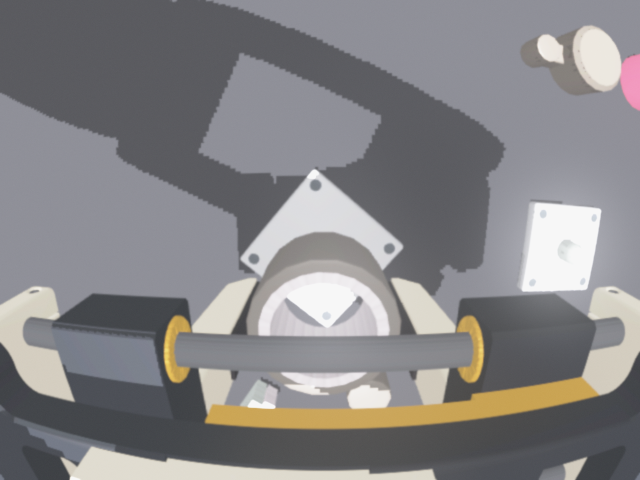

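The wrist image shows the large casting centred over the plate at about (323,330), with under 3 mm of misalignment. I'll lower it.

Call:
drive_tool(
  moves=[56,-2,0,20,0,0,0,56,0,0,15,0,0,0,56,0,0,12,0,0,0,56,0,0,10,0,0,0,56,0,0,7,0,0,0,56,0,0,4,0,0,0,56,0,0,2,0,0,0,56,0,0,0,0,0,0],
)

```text
t: 11.95
tool_pos: [0.4501, -0.144, 0.2119]
orientation: [2.221, 2.221, 0.0]
force: [-0.2, -0.4, -5.0]
opening: 0.0617
gripper_force: 40.0
```

Call:
drive_tool(
  moves=[56,0,0,1,0,0,0,56,0,0,0,0,0,0],
)

```text
t: 12.15
tool_pos: [0.4502, -0.1441, 0.2112]
orientation: [2.221, 2.221, 0.0]
force: [0.9, 0.1, -6.5]
opening: 0.0619
gripper_force: 40.0
```

Call:
drive_tool(
  moves=[56,0,0,1,0,0,0,56,0,0,0.7,0,0,0,56,0,0,0,0,0,0],
)

```text
t: 12.45
tool_pos: [0.45, -0.144, 0.2091]
orientation: [-2.221, -2.221, 0.0]
force: [-0.1, 0.1, -6.2]
opening: 0.0615
gripper_force: 40.0
```

Call:
drive_tool(
  moves=[56,0,0,0.7,0,0,0,56,0,0,0,0,0,0],
)

```text
t: 12.65
tool_pos: [0.45, -0.144, 0.2089]
orientation: [-2.221, -2.221, 0.0]
force: [-4.4, 2.0, 2.0]
opening: 0.0613
gripper_force: 40.0
```

Call:
drive_tool(
  moves=[75,0,0,0,0,0,0,93,0,0,0,0,0,0,93,0,0,0,0,0,0,93,0,0,0,0,0,0,93,0,0,-20,0,0,0,93,0,0,-40,0,0,0,93,0,0,-45,0,0,0,93,0,0,0,0,0,0],
)

```text
t: 13.45
tool_pos: [0.4523, -0.145, 0.3205]
orientation: [2.214, 2.214, 0.006]
force: [1.4, 0.0, 0.8]
opening: 0.0927
gripper_force: 0.0
```

```bash
python3 - <<'E'
from h import *
print(robot.read_state()['tool_pos'])
snap('side','side6');snap('scene','scene6')
from fit import ring
F=['scene6','side6']
ring(F,.45,-.144,.060,.031,.022,'L'); ring(F,.659,.143,.040,.026,.018,'M'); ring(F,.647,-.139,.030,.009,0,'FM')
E
```

```text
[ 0.45229457 -0.14496533  0.3205344 ]
L [('scene6', [0.4518, -0.1445], 321), ('side6', [0.4488, -0.1419], 117)]
M [('scene6', [0.6611, 0.1414], 192), ('side6', [0.6573, 0.1439], 135)]
FM [('scene6', [0.6488, -0.1417], 37)]
```

Call:
drive_tool(
  moves=[93,36,26,0,0,0,0,93,36,26,0,0,0,0,93,36,26,0,0,0,0,93,36,26,0,0,0,0,93,36,26,0,0,0,0,93,36,26,0,0,0,0,93,35,26,0,0,0,0,93,35,27,0,0,0,0],
)

```text
t: 14.35
tool_pos: [0.6592, 0.1436, 0.3107]
orientation: [-2.22, -2.22, 0.004]
force: [0.7, 0.3, -1.2]
opening: 0.0929
gripper_force: 0.0
```

Call:
drive_tool(
  moves=[93,0,0,40,0,0,0,93,0,0,30,0,0,0,93,0,0,15,0,0,0,93,0,0,0,0,0,0,93,0,0,0,0,0,0],
)

```text
t: 14.85
tool_pos: [0.659, 0.1417, 0.2286]
orientation: [-2.222, -2.221, 0.0]
force: [0.0, 0.1, -0.5]
opening: 0.093
gripper_force: 0.0
```

```bash
python3 - <<'E'
from h import *
print(robot.read_state()['tool_pos'])
snap('wrist','w7')
E
```

```text
[0.65903118 0.14171284 0.22859236]
```

View pics/w7.png

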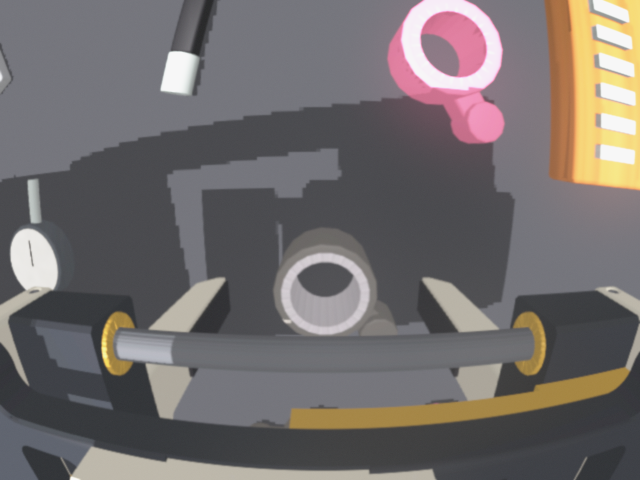

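The medium casting's eye is at (326,290), centred, and the boss at (378,325) is clear of the finger's path. I'll descend and grip.

Call:
drive_tool(
  moves=[93,0,0,15,0,0,0,93,0,0,12,0,0,0,93,0,0,8,0,0,0,93,0,0,0,0,0,0,93,0,0,0,0,0,0],
)

```text
t: 15.4
tool_pos: [0.6588, 0.142, 0.1929]
orientation: [-2.221, -2.221, 0.001]
force: [-0.7, -0.3, 0.2]
opening: 0.0932
gripper_force: 0.0
```

Call:
drive_tool(
  moves=[46,0,0,0,0,0,0,46,0,0,0,0,0,0,46,0,0,0,0,0,0,46,0,0,0,0,0,0,46,0,0,0,0,0,0,46,0,0,0,0,0,0,46,0,0,0,0,0,0],
  grip_force=32,
)

```text
t: 16.1
tool_pos: [0.6591, 0.142, 0.1935]
orientation: [2.221, 2.221, 0.0]
force: [-0.2, 0.0, 0.6]
opening: 0.0515
gripper_force: 32.0
```

Call:
drive_tool(
  moves=[46,0,0,-5,0,0,0,46,0,0,-15,0,0,0,46,0,0,-30,0,0,0,46,0,0,-30,0,0,0,46,0,0,-25,0,0,0,46,0,0,-5,0,0,0,46,0,0,0,0,0,0],
)

```text
t: 16.8
tool_pos: [0.6594, 0.1421, 0.3051]
orientation: [2.22, 2.22, 0.004]
force: [-0.6, -0.7, -3.5]
opening: 0.0517
gripper_force: 32.0
```

Call:
drive_tool(
  moves=[46,-20,-1,0,0,0,0,46,-38,-2,0,0,0,0,46,-40,-2,0,0,0,0,46,-40,-2,0,0,0,0,46,-40,-2,0,0,0,0,46,-40,-1,0,0,0,0,46,-38,-1,0,0,0,0,46,-26,-1,0,0,0,0],
)

```text
t: 17.6
tool_pos: [0.6455, -0.1434, 0.3008]
orientation: [-2.222, -2.217, 0.004]
force: [-0.1, 0.1, -3.4]
opening: 0.0519
gripper_force: 32.0
```

Call:
drive_tool(
  moves=[46,0,0,10,0,0,0,46,0,0,10,0,0,0,46,0,0,0,0,0,0,46,0,0,0,0,0,0],
)

```text
t: 18.0
tool_pos: [0.6465, -0.1388, 0.2818]
orientation: [-2.218, -2.221, 0.002]
force: [-0.1, -0.4, -3.3]
opening: 0.0517
gripper_force: 32.0
```

```bash
python3 - <<'E'
from h import *
t=robot.read_state()['tool_pos'];print(t)
snap('side','side8');snap('scene','scene8');snap('wrist','w8')
from fit import ring
F=['scene8','side8']
ring(F,t[0],t[1],t[2]-.193+.040,.026,.018,'M'); ring(F,.647,-.139,.030,.009,0,'FM'); ring(F,.655,.012,.040,.026,0,'BM')
E
```

```text
[ 0.64654117 -0.13881739  0.28183969]
M [('scene8', [0.6472, -0.1391], 210), ('side8', [0.646, -0.1352], 98)]
FM []
BM [('scene8', [0.6571, 0.0123], 109), ('side8', [0.6526, 0.0166], 150)]
```

View pics/w8.png

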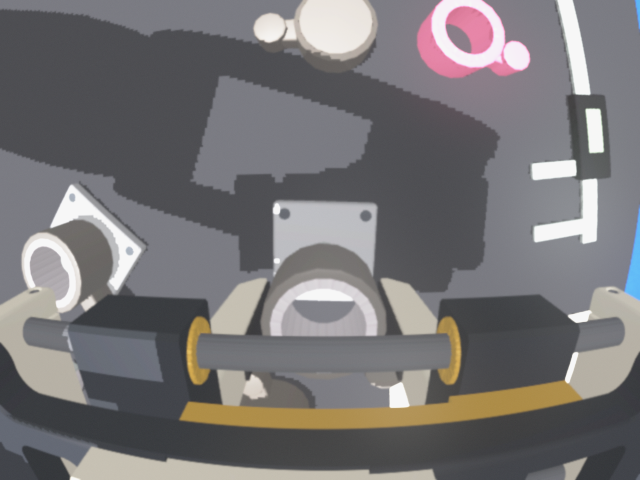

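The medium casting is over its plate, with ring and plate both centred near column 325. I'll lower it.

Call:
drive_tool(
  moves=[46,-1,1,22,0,0,0,46,0,0,18,0,0,0,46,0,0,13,0,0,0,46,0,0,10,0,0,0,46,0,0,7,0,0,0,46,0,0,3,0,0,0,46,0,0,0,0,0,0,46,0,0,0,0,0,0],
)

```text
t: 18.95
tool_pos: [0.6484, -0.1411, 0.2112]
orientation: [2.221, 2.221, 0.001]
force: [-0.6, -0.1, -3.1]
opening: 0.0515
gripper_force: 32.0
```

Call:
drive_tool(
  moves=[46,0,0,1,0,0,0,46,0,0,0,0,0,0],
)

```text
t: 19.15
tool_pos: [0.6482, -0.1411, 0.21]
orientation: [2.221, 2.221, 0.001]
force: [-0.5, 0.9, -3.9]
opening: 0.0516
gripper_force: 32.0
```

Call:
drive_tool(
  moves=[46,0,0,2,0,0,0,46,0,0,1,0,0,0,46,0,0,1,0,0,0,46,0,0,0,0,0,0],
)

```text
t: 19.55
tool_pos: [0.648, -0.141, 0.2056]
orientation: [2.221, 2.221, 0.0]
force: [-1.1, -0.1, -1.4]
opening: 0.0515
gripper_force: 32.0
```

Call:
drive_tool(
  moves=[46,0,0,0.6,0,0,0,46,0,0,0,0,0,0],
)

```text
t: 19.75
tool_pos: [0.6481, -0.141, 0.2055]
orientation: [2.221, 2.221, 0.0]
force: [-5.2, 1.3, 4.8]
opening: 0.0516
gripper_force: 32.0
```

Contact with the plate is confirmed, so I'll release and retreat.

Call:
drive_tool(
  moves=[65,0,0,0,0,0,0,93,0,0,0,0,0,0,93,0,0,0,0,0,0,93,0,0,0,0,0,0,93,0,0,-20,0,0,0,93,0,0,-40,0,0,0,93,0,0,-45,0,0,0,93,0,0,-40,0,0,0],
)

```text
t: 20.55
tool_pos: [0.648, -0.141, 0.3518]
orientation: [2.221, 2.221, 0.0]
force: [0.4, 1.2, 0.9]
opening: 0.093
gripper_force: 0.0
```

Call:
drive_tool(
  moves=[93,0,-30,0,0,0,0,93,0,-30,0,0,0,0,93,0,0,0,0,0,0,93,0,0,0,0,0,0],
)

```text
t: 20.95
tool_pos: [0.5878, -0.141, 0.35]
orientation: [2.222, 2.221, 0.001]
force: [0.2, -0.3, -0.1]
opening: 0.0928
gripper_force: 0.0
```

```bash
python3 - <<'E'
from h import *
a=snap('side','side9')['color'];b=snap('scene','scene9')['color']
from fit import ring
F=['scene9','side9']
ring(F,.648,-.141,.052,.026,.018,'M');ring(F,.45,-.144,.060,.031,.022,'L');ring(F,.392,.292,.044,.021,.014,'S')
ring(F,.605,-.278,.048,.031,0,'BL');ring(F,.655,.012,.040,.026,0,'BM')
m=np.hstack([cv2.resize(a[160:380,280:420],(382,600)),cv2.resize(b[110:400,200:400],(414,600))]); cv2.imwrite('pics/m9.png',m[:,:,::-1])
E
```

```text
M [('scene9', [0.6493, -0.1415], 282), ('side9', [0.6456, -0.1385], 83)]
L [('scene9', [0.4513, -0.1443], 311), ('side9', [0.4478, -0.1411], 130)]
S [('scene9', [0.3937, 0.2901], 96), ('side9', [0.3906, 0.2926], 139)]
BL [('scene9', [0.6056, -0.2877], 741), ('side9', [0.6011, -0.2811], 132)]
BM [('scene9', [0.6565, 0.0107], 335), ('side9', [0.6511, 0.0149], 140)]
```

View pics/m9.png

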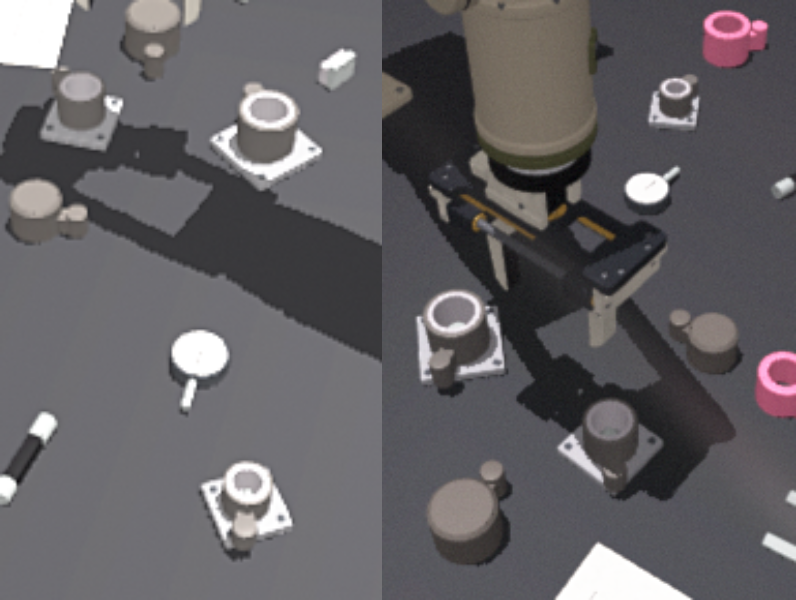

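All three castings sit flat and centred on their own fixtures, and the blanks haven't moved. I'll hand the job in.

```bash
python3 -c "
from plant import robot
print(robot.close_job())"
```

```text
the job is handed in; nothing more can be done
None
```

All three bored castings are set down on their matching fixtures and released, the two blanks are still in place, and the job is handed in at about 21 s; no verdict came back.

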